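Fit a fresh D cell into the battery holder of a field meter

TASK

Fit the larger of the two cells from the white tray into the battery holder of the meter that lies open on its face: set the cell's flat end against the coil spring with its nub end raised, push the spring back, then drop the nub end in behind the contact plate and press the cell fully down, so that it lies level and the spring holds it. Feel your way gently, never forcing the cell or leaning on the meter, then let go, and leave the smaller cell, the jar, the tube rack and the loose cover where they are.

Things in the scene. Friction and masses are not known exactly. Their poses are not given: they have to be found in the camera images.
- cell: The D cell, the larger of the two: grey cylinder 33 mm in diameter, 61.5 mm long overall (58.5 mm body plus a 3 mm steel nub 10 mm across), about 0.14 kg. Origin at the middle of the overall length, on the axis; x along the axis to the nub end (y, z turn as it rolls). Starts lying level in one groove of the tray, nub more or less away from the robot.
- cell_nub (a point): Centre of the nub's end face of the D cell, 30.75 mm from its origin.
- cell_flat (a point): Centre of the D cell's flat end, 30.75 mm from its origin the other way.
- meter: Teal meter case, fixed face down, back cover off: walls 20 mm high, 115 mm wide. Origin on the bench below the nominal middle of the battery holder; x along the case from the holder's spring end to its contact-plate end, z up; the case spans x -64 to +130 mm, circuit board in the far part. The black holder inside, screwed through slots, sits up to 6 mm off nominal either way along x, fixed, not measured.
- bay (a point): Nominal centre of the seated cell, axes as the meter's, 32.5 mm above the bench; truly up to 6 mm either way along x. Around it: holder floor 16 mm above the bench; two side rails 5 mm high and 26 mm apart centre the lying cell; above that floor the spring-end wall is 25 mm high, the contact-end wall with its plate 20 mm high and 5.5 mm thick, both 36 mm wide.
- spring_tip (a point): Nominal tip of the relaxed coil spring, 28.5 mm to -x of the meter's origin, at the lying cell's axis height; like the holder truly up to 6 mm either way along x. It ends in a 13 mm disc, 13 mm in front of the spring's wall; it is short and stiff, gives 3 N per mm and goes solid after 7 mm. A seated cell holds it in 2 mm (6 N). More than 17 N on it overstrains it.
- plate (a point): Nominal middle of the steel plus contact plate's inner face, 31 mm to +x of the meter's origin, truly up to 6 mm either way with the holder, always 59.5 mm from the relaxed spring's tip. To bring the nub end down past it the spring must be held in about 4 to 5 mm (12 to 15 N). Friction holds the cell up: it has to be pressed down onto the floor. Over 32 N in all between cell and meter harms it.
- tray: Low white ribbed plastic tray, 100 x 190 mm, fixed; its floor is 3 mm above the bench, its ribs end 8 mm above the bench. Origin in the middle of its underside; two grooves along its x, at y = +40 and -40 mm, the D cell in one and the small cell in the other.
- small_cell: The C cell, a bystander: grey cylinder 26 mm in diameter and 50 mm long, origin at its middle. Too small for the holder; to be left alone.
- jar: Glass jar with a black lid, 64 mm in diameter and 84 mm high, a bystander. Origin in the middle of its underside.
- tubes: Clear rack, 60 x 150 mm, with corked test tubes, 138 mm high, a bystander. Origin in the middle of its underside.
- cover: The meter's back cover, a teal shell 194 x 115 x 20 mm lying inside up beside the meter, a bystander. Origin in the middle of its underside.
Not all that is in view belongs to the job. What is shaped like the cell but purple is not meant.

How it is judged:
By the outcome, as a careful person would: the job done as asked, in the order asked, and still so for the second after the job is handed in, with the robot touching nothing.
It also fails if it takes over 72 s, if anything falls off the work surface, if the arm or the gripper's body presses on something with over 40 N, if the wrist force passes 120 N, or if a joint passes its speed limit or range.

ROBOT

A 6-joint arm with a two-finger parallel gripper is mounted at the origin on the work surface. World frame = base frame: x ahead of the robot, y to its left, z up, the work surface at z = 0. Lengths are in m, angles in degrees, forces in N, time in s.
With the tool pointing down it reaches from about 0.35 to 0.975 m from the base axis. Payload 4.9 kg.
Tool frame: the origin (TCP) lies on the centre line of the jaws, within the pads' length; the fingertips stand 19 mm ahead of it and the grasp point (between the pads) is the TCP; z points along the fingers, y is the line along which they close (so a half turn about z gives the same grasp; the last joint's range is limited). The gripper opens to 85 mm and grips with 20 to 120 N. Pads are 22 mm wide; open, the fingers measure 114 mm over their backs; the gripper's body (76 mm by 85 mm) begins 54 mm behind the grasp point. The pads swing forward as they close: fully open they stand 13 mm farther back than shut.
Start: joints at [-78.553, 3.019, 92.412, -0, 84.569, -6.818], TCP at [0.196, -0.593, 0.225] pointing down, gripper open.
Joint ranges: [-172.51, 172.51], [-57.92, 126.97], [3.15, 148.05], [-58.71, 238.71], [5.1, 150.11], [-179.66, 179.66]. Speed limits (degrees/s): [147.25, 147.25, 180, 180, 180, 180].

INTERFACE

Orientations are given as a 3x3 rotation matrix whose columns are the frame's x, y, z axes.
In Python, from bench import monitor, imaging, job, silhouettes, landmark_of gives the robot as it stands. The module is installed in compiled form; this text tells all that it offers.
- The arm moves only by the tool servo_tool, never from a script. Its argument "plan" is one flat list of numbers, 7 for each row, row after row: the finger opening in mm, from 0 to 85.4, then the shift along the tool's x, y, z in mm, then the turn, a rotation vector about the tool's x, y, z in degrees. A call has 1 to 20 rows; each row is the pose to reach, as a shift and turn from the pose commanded when the call began, along the tool's axes at that moment; what a row does not reach only later rows make up. A row lasts 1/12 s, in which the tool goes at most 41.7 mm and 7.16 degrees, less where a joint would pass 70% of its speed; a pose out of reach is approached as far as the arm can. A call with a gripper value outside its range is refused whole. The fingers move at their own pace and stop on an object; the grip force is fixed at half the most. Time passes only in rows, so rows that repeat a pose let the fingers close. It gives the time, the measured TCP pose, the force, the opening and the grip force at its end, in the units of the state.
- monitor.observe(): the state, without advancing time (a new reading comes with each control period).
- imaging.snapshot(name): name is "scene" or "top"; returns a dict with "frame" (384x512x3 uint8, blue, green, red), "z_map" (384x512 float32, m along the optical axis (not along the pixel's ray), 0 where there is no reading), "fx", "fy", "cx", "cy" (pixels), "world_to_cam" (4x4, takes a point from world to camera coordinates). Camera axes: x right, y down, z forward; pixel columns grow to the right and rows downward; lengths in m; the calibration is good to about 2 mm. A picture is of the moment at which its call begins.
- job.job_done(): hands the job in; it is judged then, once.
Trained networks look in the newest picture that a camera, given by its name, has taken for a name from the list of things; names that differ only in an ending like _2 or _b are one class to them, and where a whole thing is asked for, a point or a joint stands for the part that bears it (a point fixed in the world has none). Each returns a list of dicts, best first, with "conf" (0 to 1); they miss things now and then, are a little off and sometimes report something else, mostly with a low value. They report only what shows in the picture. A call takes as long as a camera call. They do not tell look-alikes from the thing itself.
- silhouettes(camera, name): "pixels" (384x512 bool, what is visible of it).
- landmark_of(camera, name): "location" ([x, y, z] in m, in world coordinates, good to about 4 mm: a listed point, or the origin of a listed thing).
The state is a dict: "clock": time; "q": joint angles; "qvel": joint speeds; "joint_torque": joint torques, N m; "tcp_pos": TCP position; "eef_rot": TCP orientation; "contact_force": force on the tool from outside, world axes, zero at the start; "torque": the same for the moment, N m; "gripper_width": finger opening in m; "finger_force": force on a finger pad.
Only numpy, scipy, OpenCV 4.12 (cv2) and the standard library are available. Lean on these libraries where they do the work, as an engineer would, in place of code of your own. Each camera call takes 0.05 s, during which the arm holds its last target. There are 200 camera calls.

## Working session

There is one attempt and no reset: what is moved stays moved. The work goes in short steps, Python scripts to look and compute and a tool call to move; the robot and the scene stay as the last step left them, time stands still between calls to the robot, and variables do not carry over. Pictures are saved under pics/ and viewed, at most 10 in all, crops included, and the job is handed in when it is done.

Besides the shell and the picture viewer there is one more tool, called after "Emit:" by a JSON object that holds its "op" and its "data". servo_tool: Moves the arm, as the interface text tells. Its arguments: {"type":"object","properties":{"plan":{"type":"array","items":{"type":"number"}}},"required":["plan"]}

```bash
mkdir -p pics; cat > h.py <<'E'
import numpy as np, cv2
from bench import monitor, imaging, job, silhouettes, landmark_of
def cloud(s):
    z=s["z_map"]; v,u=np.indices(z.shape)
    P=np.stack([(u-s["cx"])/s["fx"]*z,(v-s["cy"])/s["fy"]*z,z],-1)
    T=np.linalg.inv(s["world_to_cam"]); return P@T[:3,:3].T+T[:3,3]
def proj(s,p):
    T=s["world_to_cam"]; q=T[:3,:3]@np.array(p)+T[:3,3]
    return [s["fx"]*q[0]/q[2]+s["cx"], s["fy"]*q[1]/q[2]+s["cy"]]
E
python3 - <<'E'
from h import *
np.set_printoptions(precision=4,suppress=True)
st=monitor.observe(); print(st)
for c in ("scene","top"):
    s=imaging.snapshot(c); cv2.imwrite(f"pics/{c}0.png",s["frame"])
    print(c,s["fx"],np.linalg.inv(s["world_to_cam"]))
    for n in ("cell","cell_nub","cell_flat","meter","bay","spring_tip","plate","tray","small_cell"):
        print(n,[(d["location"],round(d["conf"],2),np.round(proj(s,d["location"]))) for d in landmark_of(c,n)[:3]])
E
```

```text
{'clock': 0.0, 'q': array([-78.5529,   3.0563,  92.4937,  -0.001 ,  84.5687,  -6.816 ]), 'qvel': array([-0.0457, -0.0084, -0.0545,  0.0406, -0.0357,  0.0278]), 'joint_torque': array([  0.    , -39.3681, -37.0177,  -0.0001,   0.0069,   0.    ]), 'tcp_pos': array([ 0.1958, -0.5929,  0.2241]), 'eef_rot': array([[ 0.9496,  0.3134, -0.0004],
       [ 0.3134, -0.9496,  0.002 ],
       [ 0.0002, -0.0021, -1.    ]]), 'contact_force': array([-0.4893,  0.2462, -0.3466]), 'torque': array([0.0227, 0.0231, 0.0538]), 'finger_force': 0.0, 'gripper_width': 0.08534831834908048}
scene 430.04186492416835 [[-0.1419  0.7277 -0.671   1.3093]
 [ 0.9898  0.0987 -0.1023  0.1546]
 [-0.0082 -0.6787 -0.7344  0.8394]
 [ 0.      0.      0.      1.    ]]
cell [([0.6926, 0.2465, 0.0196], 0.77, array([340., 243.])), ([0.5962, -0.0169, 0.016], 0.63, array([236., 202.])), ([0.3814, 0.1165, 0.0165], 0.55, array([296., 151.]))]
cell_nub [([0.5883, 0.1263, 0.0211], 0.78, array([293., 204.])), ([0.6806, 0.2174, 0.0158], 0.74, array([327., 238.])), ([0.3607, 0.1431, 0.0149], 0.59, array([306., 147.]))]
cell_flat [([0.531, 
[... 957 characters left out ...]
178], 0.6, array([202., 165.])), ([0.3651, 0.1444, 0.0178], 0.58, array([226., 267.])), ([0.614, 0.0097, 0.0173], 0.5, array([268., 186.]))]
cell_flat [([0.572, -0.0444, 0.0181], 0.65, array([286., 199.])), ([0.4034, 0.1016, 0.0175], 0.62, array([239., 254.])), ([0.6964, 0.2811, 0.0146], 0.57, array([182., 161.]))]
meter []
bay [([0.572, -0.1756, 0.0354], 0.74, array([329., 198.]))]
spring_tip [([0.5466, -0.1793, 0.0339], 0.81, array([330., 206.]))]
plate [([0.5987, -0.1732, 0.031], 0.86, array([327., 189.]))]
tray [([0.5476, 0.1539, -0.0053], 0.73, array([223., 208.]))]
small_cell [([0.5352, 0.1943, 0.0161], 0.68, array([210., 212.])), ([0.5468, -0.1772, 0.0319], 0.45, array([329., 206.]))]
```

```bash
python3 - <<'E'
import cv2
a=cv2.imread("pics/scene0.png");b=cv2.imread("pics/top0.png")
cv2.imwrite("pics/s1.png",cv2.resize(a,(800,600),interpolation=3))
cv2.imwrite("pics/t1.png",cv2.resize(b[150:270,160:360],(800,480),interpolation=cv2.INTER_CUBIC))
E
```

```text
(no output)
```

View pics/s1.png

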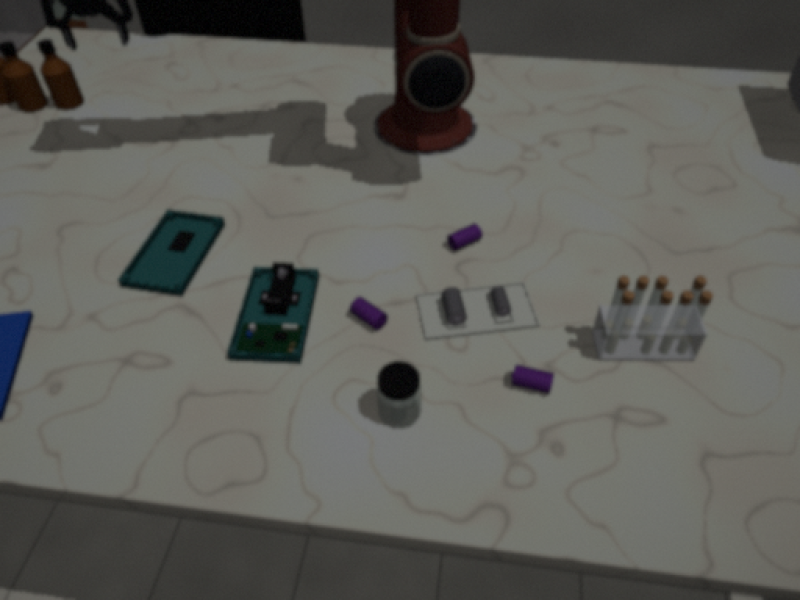

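View pics/t1.png

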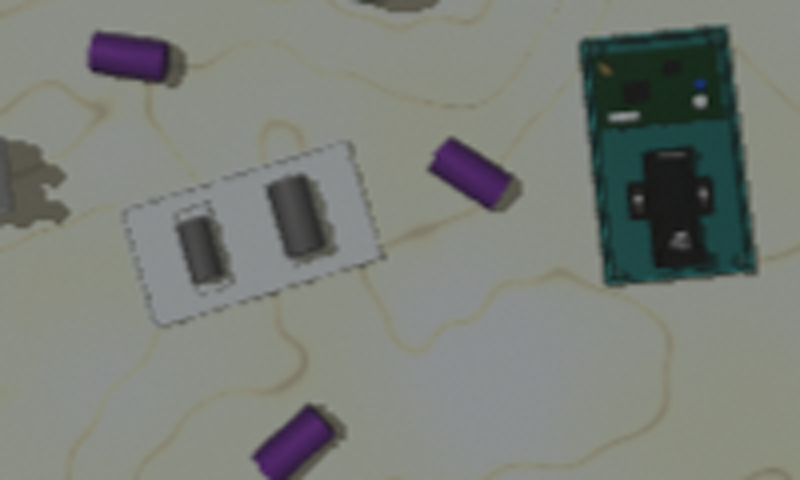

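The pictures show the D cell in the tray's right groove at crop px (295,215), with the C cell to its left. The meter's black holder is at about (675,205), spring end toward the robot. The purple cylinders are decoys. Next I measure the cell and the holder.

```bash
python3 - <<'E'
from h import *
np.set_printoptions(precision=4,suppress=True,linewidth=150)
for c in ("scene","top"):
    s=imaging.snapshot(c); P=cloud(s); z=P[...,2]
    # cell
    m=(np.hypot(P[...,0]-.56,P[...,1]-.121)<.05)&(z>.022)&(z<.06)
    Q=P[m]; r=cv2.minAreaRect((Q[:,:2]*1000).astype(np.float32)); d=Q[:,:2]-Q[:,:2].mean(0)
    v=np.linalg.svd(d,full_matrices=False)[2][0]; v*=np.sign(v[0]); t=d@v
    print(c,"cell",len(Q),Q.mean(0),"ztop",np.percentile(Q[:,2],95),"yaw",np.degrees(np.arctan2(v[1],v[0])),t.min(),t.max(),"rect",r)
    print(" tray z",[np.median(z[(np.hypot(P[...,0]-.545,P[...,1]-.155)<.015)])])
    # meter: teal/green pixels
    best=[]
    for n in ("meter","cell_nub","cell_flat","cell","bay"):
        for d in landmark_of(c,n):
            L=np.array(d["location"])
            if n in("meter","bay") or np.hypot(L[0]-.56,L[1]-.121)<.05: print("  ",n,L,round(d["conf"],2))
    sl=silhouettes(c,"meter")
    if sl:
        M=sl[0]["pixels"]; k=M&(z>.012)&(z<.028)&(np.hypot(P[...,0]-.6,P[...,1]+.17)<.15); Q=P[k]
        print(" meter conf",sl[0]["conf"],len(Q),cv2.minAreaRect((P[M&(z>.0)][:,:2]*1000).astype(np.float32)))
    k=(z>.030)&(z<.06)&(np.hypot(P[...,0]-.572,P[...,1]+.176)<.06); print(" high",k.sum()); 
    Q=P[k]; Q=Q[np.argsort(Q[:,0])]; print(Q[:: max(1,len(Q)//60)]*1000)
E
```

```text
scene cell 243 [0.565  0.1161 0.0312] ztop 0.03649939697661958 yaw 18.467895252036794 -0.03721465840171083 0.029167623680752437 rect ((560.9074096679688, 116.38672637939453), (66.14202117919922, 32.14837646484375), 16.5717716217041)
 tray z [np.float64(0.0018668557444730949)]
   meter [ 0.571  -0.171  -0.0019] 0.56
   cell_nub [0.5897 0.1266 0.0211] 0.7
   cell_nub [0.5323 0.1103 0.0203] 0.28
   cell_flat [0.5302 0.1102 0.02  ] 0.88
   cell [0.5646 0.1177 0.0203] 0.59
   bay [ 0.5687 -0.1791  0.0272] 0.86
 meter conf 0.95 921 ((919.63330078125, -65.07374572753906), (880.6506958007812, 157.5030517578125), 19.277496337890625)
 high 135
[[ 516.626  -189.9012   38.3941]
 [ 517.315  -192.4256   38.7272]
 [ 519.1189 -166.902    40.0246]
 [ 519.2877 -194.3806   40.3589]
 [ 519.8382 -175.0188   39.6654]
 [ 520.2006 -196.7963   40.9197]
 [ 521.2377 -164.2909   34.9494]
 [ 521.9443 -185.3597   40.3489]
 [ 522.5413 -196.3572   39.5001]
 [ 522.8827 -162.5834   44.1923]
 [ 523.3593 -198.8099   39.9676]
 [ 524.0094 -171.0262   40.4763]
 [ 524.6753 -165.1664   41.879 ]
 [ 525.3559 -184.4617   40.02
[... 4639 characters left out ...]
.226 ]
 [ 601.8639 -164.5724   39.069 ]
 [ 601.961  -183.5954   35.601 ]
 [ 601.999  -171.0696   36.9546]
 [ 602.0129 -177.3848   35.9705]
 [ 602.072  -180.6359   34.9894]
 [ 602.1283 -161.8496   37.026 ]
 [ 602.2097 -168.2665   35.4124]
 [ 602.4241 -156.0176   35.1183]
 [ 604.5672 -189.1325   39.2641]
 [ 604.925  -183.462    36.834 ]
 [ 605.0133 -186.7624   35.6106]
 [ 605.0358 -174.2108   37.0763]
 [ 605.0682 -180.5561   35.9456]
 [ 605.0956 -164.8824   37.783 ]
 [ 605.1413 -177.5293   35.6973]
 [ 605.1481 -155.5528   38.5541]
 [ 605.2245 -171.3698   35.7749]
 [ 605.3833 -162.1818   35.5815]
 [ 605.5103 -168.6736   33.5904]
 [ 605.5763 -159.3269   34.2437]
 [ 608.0243 -189.8579   35.9986]]
```

Emit:
{"op": "servo_tool", "data": {"plan": [60, 142, -140, 0, 0, 0, 0, 60, 284, -280, 0, 0, 0, 0, 60, 427, -420, 25, 0, 0, 0, 60, 569, -560, 75, 0, 0, 0, 60, 569, -560, 75, 0, 0, 0, 60, 569, -560, 75, 0, 0, 0, 60, 569, -560, 75, 0, 0, 0, 60, 569, -560, 75, 0, 0, 0, 60, 569, -560, 75, 0, 0, 0, 60, 569, -560, 75, 0, 0, 0, 60, 569, -560, 75, 0, 0, 0, 60, 569, -560, 75, 0, 0, 0, 60, 569, -560, 75, 0, 0, 0, 60, 569, -560, 75, 0, 0, 0, 60, 569, -560, 75, 0, 0, 0, 60, 569, -560, 75, 0, 0, 0, 60, 569, -560, 75, 0, 0, 0, 60, 569, -560, 75, 0, 0, 0, 60, 569, -560, 75, 0, 0, 0, 60, 569, -560, 75, 0, 0, 0]}}

```text
clock: 3.37
tcp_pos: [0.5618, 0.1212, 0.1496]
eef_rot: [[0.948, 0.317, -0.0], [0.317, -0.948, 0.002], [0.001, -0.002, -1.0]]
contact_force: [-0.3, -0.8, -0.7]
gripper_width: 0.0602
finger_force: 0.0
```

```bash
python3 - <<'E'
from h import *
np.set_printoptions(precision=4,suppress=True,linewidth=150)
st=monitor.observe(); print(st["clock"],st["q"],st["tcp_pos"],st["eef_rot"],st["contact_force"])
# meter yaw from the tops of case walls, top camera; region free of the arm
for c in ("top","scene"):
    s=imaging.snapshot(c);P=cloud(s)
    hsv=cv2.cvtColor(s["frame"],cv2.COLOR_BGR2HSV)
    k=(P[...,0]>.47)&(P[...,0]<.75)&(P[...,1]<-.09)&(P[...,1]>-.26)&(P[...,2]>-.01)&(P[...,2]<.06)&(hsv[...,1]>90)
    k=cv2.morphologyEx(k.astype(np.uint8),cv2.MORPH_OPEN,np.ones((2,2)))>0
    k&=(P[...,2]>.008)
    print(c,k.sum(),cv2.minAreaRect((P[k][:,:2]*1000).astype(np.float32)))
    for lo,hi in ((.50,.535),(.595,.615)):
        m=(P[...,0]>lo)&(P[...,0]<hi)&(abs(P[...,1]+.176)<.03)&(P[...,2]>.0335 if c=="top" else P[...,2]>.03)
        Q=P[m]*1000; print("  wall",len(Q),Q.mean(0),cv2.minAreaRect(Q[:,:2].astype(np.float32)))
    cv2.imwrite(f"pics/{c}2.png",s["frame"])
E
```

```text
3.3667 [  4.708   -0.4534 103.3373   0.1049  77.1084  76.1772] [0.5618 0.1212 0.1496] [[ 0.9483  0.3174 -0.    ]
 [ 0.3174 -0.9483  0.0018]
 [ 0.0006 -0.0017 -1.    ]] [-0.2849 -0.8296 -0.7453]
top 648 ((593.2274780273438, -99.86422729492188), (190.17356872558594, 265.3610534667969), 6.225797653198242)
  wall 55 [ 524.0949 -179.1678   40.7473] ((526.1033325195312, -180.0733184814453), (17.721254348754883, 36.78049087524414), 4.82503604888916)
  wall 23 [ 603.8734 -172.073    36.922 ] ((603.8651123046875, -172.65481567382812), (5.369997978210449, 35.1602897644043), 4.806594371795654)
scene 960 ((919.944091796875, -61.560089111328125), (877.8153686523438, 150.6599578857422), 19.30459213256836)
  wall 78 [ 526.716  -180.2507   38.3671] ((526.3063354492188, -180.7410125732422), (36.48455810546875, 16.87624168395996), 89.44656372070312)
  wall 40 [ 606.3115 -174.1672   34.3154] ((606.3018798828125, -174.54957580566406), (6.7144951820373535, 33.887699127197266), 7.734208106994629)
```

Emit:
{"op": "servo_tool", "data": {"plan": [60, -2.5, 3.3, 40, 0, 0, 0.8, 60, -2.5, 3.3, 80, 0, 0, 0.8, 60, -2.5, 3.3, 80, 0, 0, 0.8, 60, -2.5, 3.3, 80, 0, 0, 0.8, 60, -2.5, 3.3, 80, 0, 0, 0.8]}}

```text
clock: 3.88
tcp_pos: [0.5602, 0.1118, 0.0722]
eef_rot: [[0.954, 0.299, 0.002], [0.299, -0.954, -0.0], [0.002, 0.001, -1.0]]
contact_force: [0.6, -1.0, -0.2]
gripper_width: 0.0603
finger_force: 0.0
```

```bash
python3 - <<'E'
from h import *
np.set_printoptions(precision=4,suppress=True,linewidth=150)
st=monitor.observe(); print(st["clock"],st["q"],st["tcp_pos"],st["eef_rot"],st["contact_force"])
a=imaging.snapshot("scene"); b=imaging.snapshot("top")
f=cv2.resize(a["frame"][150:250,240:360],(480,400),interpolation=2);g=cv2.resize(b["frame"][160:260,200:280],(320,400),interpolation=2)
cv2.imwrite("pics/ap.png",np.hstack([f,g]))
E
```

```text
3.8833 [  3.83     3.9617 106.7957  -0.0106  69.1257  76.4374] [0.5602 0.1118 0.0722] [[ 0.9543  0.299   0.002 ]
 [ 0.299  -0.9543 -0.    ]
 [ 0.0019  0.0006 -1.    ]] [ 0.6073 -1.0004 -0.175 ]
```

View pics/ap.png

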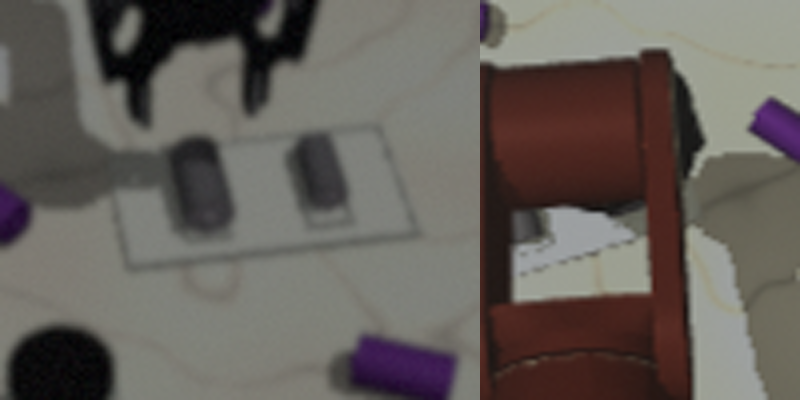

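The scene crop shows the open fingers at px (140,110) and (255,100), above and behind the D cell at (200,185). I let the arm settle, then take a new reading.

Emit:
{"op": "servo_tool", "data": {"plan": [60, 0, 0, 0, 0, 0, 0, 60, 0, 0, 0, 0, 0, 0, 60, 0, 0, 0, 0, 0, 0]}}

```text
clock: 4.23
tcp_pos: [0.5602, 0.1127, 0.0718]
eef_rot: [[0.954, 0.3, 0.002], [0.3, -0.954, 0.0], [0.002, 0.001, -1.0]]
contact_force: [0.5, -0.4, 0.2]
gripper_width: 0.0602
finger_force: 0.0
```

Emit:
{"op": "servo_tool", "data": {"plan": [60, 0, 0, 0, 0, 0, 0, 60, 0, 0, 0, 0, 0, 0, 60, 0, 0, 0, 0, 0, 0]}}

```text
clock: 4.48
tcp_pos: [0.5593, 0.1128, 0.0703]
eef_rot: [[0.954, 0.3, -0.0], [0.3, -0.954, -0.0], [-0.0, 0.0, -1.0]]
contact_force: [-0.2, 0.4, -0.5]
gripper_width: 0.0601
finger_force: 0.0
```

Emit:
{"op": "servo_tool", "data": {"plan": [60, 2.5, -3.9, 15, 0, 0, 0, 60, 2.5, -3.9, 30, 0, 0, 0, 60, 2.5, -3.9, 39, 0, 0, 0, 60, 2.5, -3.9, 39, 0, 0, 0, 60, 2.5, -3.9, 39, 0, 0, 0, 60, 2.5, -3.9, 39, 0, 0, 0]}}

```text
clock: 4.98
tcp_pos: [0.5611, 0.1172, 0.0319]
eef_rot: [[0.954, 0.3, 0.001], [0.3, -0.954, 0.0], [0.001, 0.0, -1.0]]
contact_force: [-0.3, -1.2, 0.2]
gripper_width: 0.06
finger_force: 0.0
```

Emit:
{"op": "servo_tool", "data": {"plan": [45, 0, 0, 0, 0, 0, 0, 38, 0, 0, 0, 0, 0, 0, 30, 0, 0, 0, 0, 0, 0, 28, 0, 0, 0, 0, 0, 0, 28, 0, 0, 0, 0, 0, 0, 28, 0, 0, 0, 0, 0, 0, 28, 0, 0, 0, 0, 0, 0]}}

```text
clock: 5.57
tcp_pos: [0.5606, 0.1172, 0.0313]
eef_rot: [[0.954, 0.3, 0.0], [0.3, -0.954, -0.0], [0.0, 0.0, -1.0]]
contact_force: [-0.3, -0.6, -0.2]
gripper_width: 0.0276
finger_force: 0.0
```

```bash
python3 - <<'E'
from h import *
np.set_printoptions(precision=4,suppress=True,linewidth=150)
st=monitor.observe(); print(st["clock"],st["tcp_pos"],st["gripper_width"],st["finger_force"])
a=imaging.snapshot("scene"); P=cloud(a)
cv2.imwrite("pics/gr.png",cv2.resize(a["frame"][150:250,240:360],(720,600),interpolation=2))
for n in ("cell","cell_nub","cell_flat"):print(n,[(d["location"],round(d["conf"],2)) for d in landmark_of("scene",n)])
print(proj(a,[.5605,.1173,.0195]))
E
```

```text
5.5667 [0.5606 0.1172 0.0313] 0.027603300418786593 0.0
cell [([0.6911, 0.249, 0.0179], 0.9), ([0.589, -0.0156, 0.0163], 0.55), ([0.5999, -0.1754, 0.0355], 0.47)]
cell_nub [([0.6817, 0.2148, 0.0197], 0.87), ([0.6126, 0.0098, 0.0167], 0.77), ([0.5441, -0.1737, 0.0342], 0.75)]
cell_flat [([0.5323, 0.1103, 0.0192], 0.74), ([0.5355, 0.1929, 0.0194], 0.59), ([0.6895, 0.2774, 0.0136], 0.57), ([0.5756, -0.0406, 0.0173], 0.52)]
[np.float64(290.1277635107346), np.float64(196.0720843415161)]
```

View pics/gr.png

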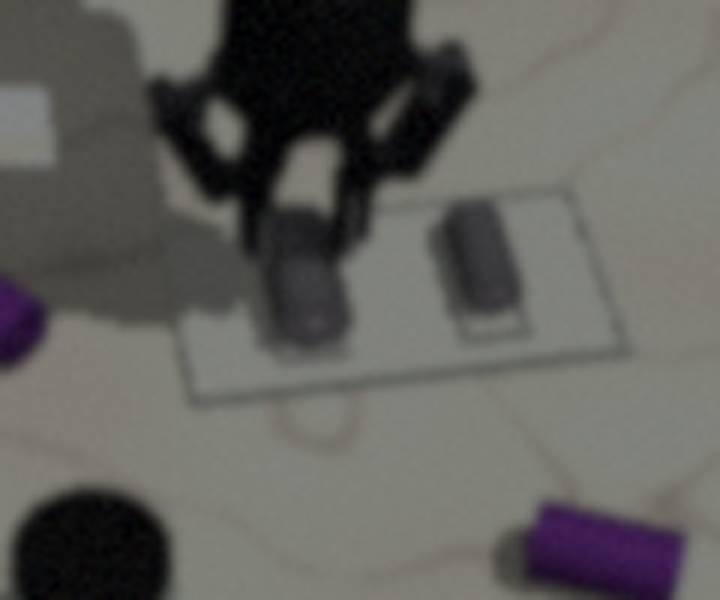

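```bash
python3 - <<'E'
from h import *
np.set_printoptions(precision=1,suppress=True,linewidth=170)
a=imaging.snapshot("scene"); P=cloud(a)*1000
for v in (186,188,190,192,193,194,196):
  print(v,[tuple(np.round(P[v,u]).astype(int)) for u in (280,282,283,285,291,295,297,298,299)])
E
```

```text
186 [(np.int64(574), np.int64(91), np.int64(67)), (np.int64(576), np.int64(97), np.int64(70)), (np.int64(576), np.int64(99), np.int64(71)), (np.int64(577), np.int64(104), np.int64(72)), (np.int64(541), np.int64(117), np.int64(37)), (np.int64(551), np.int64(128), np.int64(48)), (np.int64(568), np.int64(133), np.int64(67)), (np.int64(567), np.int64(136), np.int64(66)), (np.int64(565), np.int64(138), np.int64(65))]
188 [(np.int64(577), np.int64(92), np.int64(64)), (np.int64(574), np.int64(97), np.int64(61)), (np.int64(577), np.int64(99), np.int64(65)), (np.int64(575), np.int64(104), np.int64(63)), (np.int64(544), np.int64(117), np.int64(33)), (np.int64(555), np.int64(128), np.int64(46)), (np.int64(568), np.int64(133), np.int64(60)), (np.int64(566), np.int64(136), np.int64(59)), (np.int64(566), np.int64(138), np.int64(58))]
190 [(np.int64(576), np.int64(92), np.int64(56)), (np.int64(576), np.int64(97), np.int64(56)), (np.int64(575), np.int64(99), np.int64(55)), (np.int64(577), np.int64(104), np.int64(58)), (np.int64(553), np.int64(118), np.int64(34)), (np.int64(557), np.int64(129), np.in
[... 1100 characters left out ...]
), np.int64(47)), (np.int64(576), np.int64(105), np.int64(43)), (np.int64(566), np.int64(119), np.int64(34)), (np.int64(563), np.int64(129), np.int64(32)), (np.int64(538), np.int64(134), np.int64(6)), (np.int64(535), np.int64(136), np.int64(3)), (np.int64(535), np.int64(139), np.int64(4))]
196 [(np.int64(551), np.int64(90), np.int64(6)), (np.int64(546), np.int64(95), np.int64(0)), (np.int64(551), np.int64(98), np.int64(6)), (np.int64(569), np.int64(105), np.int64(27)), (np.int64(574), np.int64(120), np.int64(35)), (np.int64(570), np.int64(130), np.int64(32)), (np.int64(544), np.int64(134), np.int64(4)), (np.int64(539), np.int64(137), np.int64(0)), (np.int64(540), np.int64(140), np.int64(1))]
```

```bash
python3 - <<'E'
from h import *
np.set_printoptions(precision=1,suppress=True,linewidth=170)
a=imaging.snapshot("scene"); P=cloud(a)*1000
c=np.array([560.6,117.2,31.3]);R=np.array([[.954,.3,0],[.3,-.954,0],[0,0,-1]])
T=(P-c)@R   # tool coords
m=(abs(T[...,0])<60)&(abs(T[...,1])<70)&(P[...,2]>39)&(P[...,2]<300)
Q=T[m]; 
for zlo in range(-110,0,6):
    q=Q[(Q[:,2]>=zlo)&(Q[:,2]<zlo+6)]
    if len(q): print(zlo,len(q),"x",np.percentile(q[:,0],[5,50,95]),"y",np.percentile(q[:,1],[2,25,50,75,98]))
for z in (.012,.02,.03,.04):
    for s in(-1,1): print(z,s,proj(a,[.5606+.0105*.954+.3*s*.017,.1172+.0105*.3-.954*s*.017,z]))
E
```

```text
-110 144 x [-7.9  7.2 19.8] y [-60.7 -46.9  -0.8  49.9  64.9]
-104 99 x [ 0.6 10.7 19.7] y [-62.7 -28.   13.8  48.5  66.8]
-98 81 x [ 5.4 10.6 17.8] y [-59.2 -42.8  -2.7  26.3  62.5]
-92 63 x [ 9.2 11.8 18. ] y [-56.  -16.2   2.2  25.1  60.3]
-86 56 x [ 0.7 11.9 17.2] y [-54.4 -42.2  -3.4  22.8  58.1]
-80 61 x [-4.2 12.  19.1] y [-50.3 -40.9  -4.   24.7  55.4]
-74 51 x [-9.6 11.7 16.6] y [-50.8 -39.7 -12.5  26.8  52.8]
-68 45 x [-8.  10.2 13.1] y [-44.2 -36.  -12.4  37.5  48.5]
-62 90 x [-8.9  8.2 13. ] y [-44.3 -32.6   2.6  31.9  46. ]
-56 41 x [ 5.4 11.3 14. ] y [-40.2 -22.4 -14.   25.8  43.4]
-50 21 x [-0.6  8.3 11.6] y [-33.  -17.6 -13.3  25.4  36.6]
-44 19 x [-10.5   9.5  12.8] y [-21.5 -15.2 -12.4  18.4  27.7]
-38 24 x [-8.3  7.7 12.5] y [-24.3 -16.6 -12.3  22.4  29.2]
-32 24 x [-4.3  8.3 12.7] y [-23.6 -13.2  20.5  26.2  29.3]
-26 23 x [-6.4  8.4 12.9] y [-24.1 -14.8 -12.5  22.9  29.2]
-20 18 x [-4.   7.4 11.4] y [-25.6 -17.  -12.5  19.9  27.7]
-14 15 x [-2.8  9.3 11.5] y [-21.5 -14.5 -12.4  17.5  22.7]
0.012 -1 [np.float64(297.26996150060444), np.float64(200.20089201800022)]
0.012 1 [np.float64(284.32790690211533), np.float64(201.86635352928803)]
0.02 -1 [np.float64(297.4396545418058), np.float64(198.12143930254635)]
0.02 1 [np.float64(284.4289654935312), np.float64(199.7891321219127)]
0.03 -1 [np.float64(297.6543308302747), np.float64(195.49075281216437)]
0.03 1 [np.float64(284.5568182251999), np.float64(197.16116722063362)]
0.04 -1 [np.float64(297.87190530956366), np.float64(192.8245513075662)]
0.04 1 [np.float64(284.686402617322), np.float64(194.49760868883078)]
```

Emit:
{"op": "servo_tool", "data": {"plan": [45, 0, 0, 0, 0, 0, 0, 45, 0, 0, 0, 0, 0, 0, 45, 0, 0, 0, 0, 0, 0, 45, 0, 0, 2, 0, 0, 0, 45, 0, 0, 4, 0, 0, 0, 45, 0, 0, 6, 0, 0, 0, 45, 0, 0, 8, 0, 0, 0, 45, 0, 0, 8, 0, 0, 0, 45, 0, 0, 8, 0, 0, 0]}}

```text
clock: 6.62
tcp_pos: [0.5603, 0.1172, 0.023]
eef_rot: [[0.954, 0.3, -0.001], [0.3, -0.954, -0.0], [-0.001, -0.0, -1.0]]
contact_force: [0.2, 0.7, 1.7]
gripper_width: 0.0451
finger_force: 0.0
```

```bash
python3 - <<'E'
from h import *
np.set_printoptions(precision=3,suppress=True,linewidth=170)
st=monitor.observe(); print(st["tcp_pos"],st["contact_force"])
a=imaging.snapshot("scene")
cv2.imwrite("pics/gr2.png",cv2.resize(a["frame"][150:250,240:360],(720,600),interpolation=2))
E
```

```text
[0.56  0.117 0.023] [0.176 0.676 1.703]
```

View pics/gr2.png

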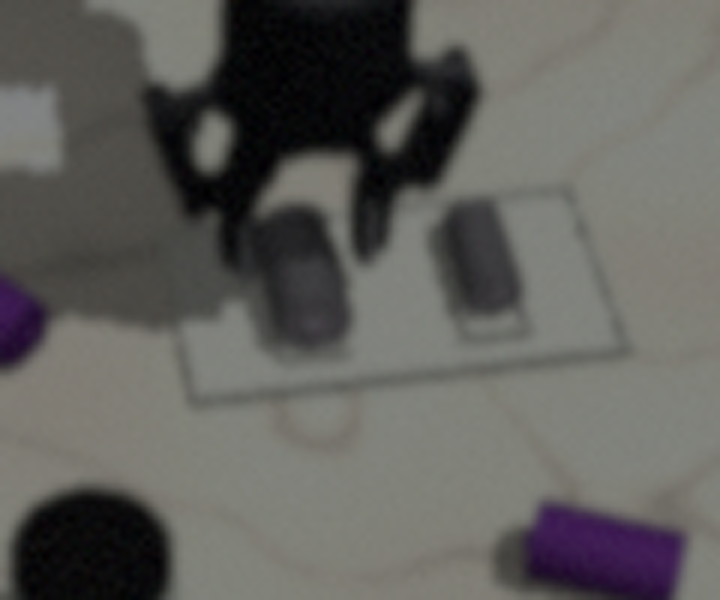

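Both fingers now straddle the cell's rear half: the right tip is at crop px (370,260), the left at (235,260). The tips look higher than expected, so I check that against depth.

```bash
python3 - <<'E'
from h import *
np.set_printoptions(precision=3,suppress=True,linewidth=170)
P=0
for i in range(3):
    a=imaging.snapshot("scene"); P=P+cloud(a)*1000/3
for v in range(182,200,1):
  print(v,[tuple(int(round(t)) for t in P[v,u]) for u in (277,279,281,299,300,301,302,303)])
st=monitor.observe(); print(st["tcp_pos"],st["contact_force"])
E
```

```text
182 [(576, 84, 83), (582, 89, 90), (582, 94, 90), (554, 137, 68), (556, 139, 70), (566, 142, 80), (565, 144, 80), (563, 147, 78)]
183 [(579, 84, 83), (582, 89, 86), (579, 94, 83), (555, 137, 65), (558, 140, 68), (564, 142, 75), (565, 145, 76), (564, 147, 76)]
184 [(579, 84, 79), (581, 89, 82), (582, 94, 83), (555, 137, 61), (560, 140, 67), (561, 142, 68), (567, 145, 75), (564, 147, 73)]
185 [(582, 85, 79), (581, 89, 78), (579, 94, 77), (555, 138, 58), (564, 140, 67), (564, 143, 68), (562, 145, 67), (558, 148, 63)]
186 [(582, 85, 75), (585, 90, 78), (580, 94, 74), (556, 138, 56), (565, 140, 65), (564, 143, 64), (563, 145, 64), (559, 148, 60)]
187 [(578, 84, 68), (582, 90, 72), (822, 114, 326), (556, 138, 52), (566, 141, 63), (563, 143, 59), (566, 146, 63), (557, 148, 55)]
188 [(578, 84, 63), (577, 89, 63), (580, 95, 67), (558, 138, 50), (565, 141, 58), (565, 143, 58), (564, 146, 58), (558, 148, 52)]
189 [(579, 85, 60), (576, 89, 59), (580, 95, 63), (559, 138, 47), (565, 141, 54), (563, 144, 53), (563, 146, 53), (558, 148, 48)]
190 [(579, 85, 57), (578, 90, 57), (579, 95, 59), (559, 13
[... 546 characters left out ...]
 145, 35), (532, 147, 1), (532, 149, 2)]
195 [(545, 82, 1), (575, 90, 35), (580, 95, 42), (537, 139, 1), (538, 142, 3), (536, 145, 1), (537, 147, 2), (536, 150, 2)]
196 [(548, 82, 2), (576, 90, 33), (579, 95, 37), (541, 140, 2), (540, 142, 1), (540, 145, 2), (541, 147, 3), (541, 150, 3)]
197 [(552, 83, 1), (553, 88, 3), (549, 93, 0), (546, 140, 3), (545, 143, 3), (544, 145, 2), (544, 148, 2), (545, 150, 4)]
198 [(556, 83, 2), (557, 88, 4), (554, 93, 2), (549, 140, 3), (549, 143, 4), (549, 145, 3), (546, 148, 1), (547, 151, 2)]
199 [(560, 84, 3), (809, 111, 282), (558, 94, 2), (553, 140, 3), (551, 143, 2), (551, 146, 2), (551, 148, 2), (550, 151, 2)]
[0.561 0.117 0.023] [-1.139 -0.076  0.275]
```

Emit:
{"op": "servo_tool", "data": {"plan": [45, 0, 0, 3, 0, 0, 0, 45, 0, 0, 6, 0, 0, 0, 45, 0, 0, 6, 0, 0, 0, 45, 0, 0, 6, 0, 0, 0]}}

```text
clock: 7.15
tcp_pos: [0.5602, 0.1172, 0.0168]
eef_rot: [[0.954, 0.3, -0.001], [0.3, -0.954, -0.0], [-0.001, -0.0, -1.0]]
contact_force: [0.5, -0.7, -0.5]
gripper_width: 0.045
finger_force: 0.0
```

Emit:
{"op": "servo_tool", "data": {"plan": [45, 0, 0, 4, 0, 0, 0, 45, 0, 0, 8, 0, 0, 0, 45, 0, 0, 12, 0, 0, 0, 45, 0, 0, 13, 0, 0, 0, 45, 0, 0, 13, 0, 0, 0, 45, 0, 0, 13, 0, 0, 0]}}

```text
clock: 7.65
tcp_pos: [0.5605, 0.1172, 0.0041]
eef_rot: [[0.954, 0.3, -0.0], [0.3, -0.954, -0.0], [-0.0, -0.0, -1.0]]
contact_force: [0.6, 0.0, 0.1]
gripper_width: 0.0447
finger_force: 0.0
```

Emit:
{"op": "servo_tool", "data": {"plan": [40, 0, 0, 0, 0, 0, 0, 34, 0, 0, 0, 0, 0, 0, 30, 0, 0, 0, 0, 0, 0, 28, 0, 0, 0, 0, 0, 0, 28, 0, 0, 0, 0, 0, 0, 28, 0, 0, 0, 0, 0, 0, 28, 0, 0, 0, 0, 0, 0]}}

```text
clock: 8.23
tcp_pos: [0.5608, 0.1175, 0.005]
eef_rot: [[0.954, 0.3, 0.0], [0.3, -0.954, 0.001], [0.0, -0.0, -1.0]]
contact_force: [-2.0, 1.4, 5.2]
gripper_width: 0.0309
finger_force: 59.2
```

```bash
python3 - <<'E'
from h import *
P=0
for i in range(3):
    a=imaging.snapshot("scene"); P=P+cloud(a)*1000/3
for v in range(188,204,1):
  print(v,[tuple(int(round(t)) for t in P[v,u]) for u in (279,281,283,291,297,298,299,300)])
cv2.imwrite("pics/gr3.png",cv2.resize(a["frame"][150:250,240:360],(720,600),interpolation=2))
st=monitor.observe(); print(st["tcp_pos"],st["contact_force"],st["gripper_width"],st["finger_force"])
E
```

```text
188 [(577, 89, 64), (580, 95, 67), (579, 99, 66), (546, 118, 34), (559, 133, 50), (568, 136, 60), (566, 138, 59), (566, 141, 59)]
189 [(578, 90, 61), (581, 95, 65), (578, 99, 62), (548, 118, 33), (560, 133, 48), (569, 136, 58), (568, 139, 57), (568, 141, 58)]
190 [(576, 89, 55), (580, 95, 60), (579, 100, 59), (553, 118, 34), (565, 134, 50), (564, 136, 49), (567, 139, 52), (566, 141, 52)]
191 [(578, 90, 53), (580, 95, 56), (580, 100, 57), (557, 119, 35), (567, 134, 48), (567, 137, 48), (566, 139, 47), (561, 141, 42)]
192 [(573, 89, 45), (580, 95, 52), (580, 100, 53), (562, 119, 37), (566, 134, 43), (567, 137, 45), (565, 139, 43), (561, 142, 39)]
193 [(574, 90, 42), (575, 95, 44), (579, 100, 49), (563, 119, 34), (568, 134, 42), (567, 137, 41), (566, 139, 41), (561, 142, 35)]
194 [(574, 90, 38), (574, 95, 39), (576, 100, 41), (566, 119, 34), (568, 135, 38), (566, 137, 36), (565, 140, 35), (561, 142, 31)]
195 [(573, 90, 33), (574, 95, 35), (580, 100, 42), (571, 120, 35), (566, 135, 32), (567, 137, 33), (565, 140, 32), (561, 142, 28)]
196 [(575, 90, 31), (575, 95, 32), (579, 100, 37), (57
[... 380 characters left out ...]
00, 24), (585, 121, 35), (567, 136, 18), (565, 138, 16), (553, 140, 3), (551, 143, 2)]
200 [(562, 89, 2), (561, 94, 1), (578, 101, 21), (588, 121, 36), (576, 136, 24), (556, 138, 3), (555, 141, 2), (555, 143, 2)]
201 [(565, 89, 2), (565, 95, 2), (577, 101, 16), (588, 122, 32), (582, 136, 27), (559, 138, 1), (559, 141, 2), (559, 144, 3)]
202 [(568, 90, 1), (569, 95, 3), (568, 100, 2), (589, 122, 29), (584, 137, 25), (564, 139, 3), (564, 141, 4), (562, 144, 2)]
203 [(573, 90, 3), (572, 95, 2), (571, 100, 2), (588, 122, 24), (585, 137, 23), (566, 139, 1), (566, 142, 3), (566, 144, 3)]
[0.56075895 0.11748826 0.004926  ] [-2.03740718  2.10981744  5.97633934] 0.030878736882054027 59.15117025375366
```

View pics/gr3.png

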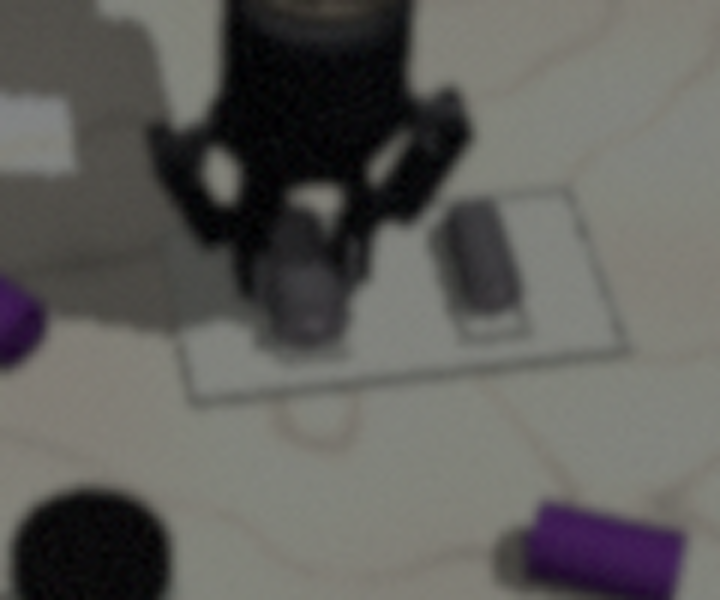

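The pads pinch just above the cell's axis: width 30.9 mm and the tool pushed up 5 N. I open and regrip 5 mm lower.

Emit:
{"op": "servo_tool", "data": {"plan": [42, 0, 0, 0, 0, 0, 0, 42, 0, 0, 0, 0, 0, 0, 42, 0, 0, 0, 0, 0, 0, 42, 0, 0, 2, 0, 0, 0, 42, 0, 0, 4, 0, 0, 0, 42, 0, 0, 5, 0, 0, 0, 42, 0, 0, 5, 0, 0, 0, 42, 0, 0, 5, 0, 0, 0]}}

```text
clock: 9.05
tcp_pos: [0.5604, 0.1172, -0.001]
eef_rot: [[0.954, 0.3, -0.0], [0.3, -0.954, -0.0], [-0.0, -0.0, -1.0]]
contact_force: [0.3, 0.0, 0.4]
gripper_width: 0.0416
finger_force: 0.0
```

Emit:
{"op": "servo_tool", "data": {"plan": [38, 0, 0, 0, 0, 0, 0, 34, 0, 0, 0, 0, 0, 0, 30, 0, 0, 0, 0, 0, 0, 28, 0, 0, 0, 0, 0, 0, 28, 0, 0, 0, 0, 0, 0, 28, 0, 0, 0, 0, 0, 0]}}

```text
clock: 9.55
tcp_pos: [0.5607, 0.1174, -0.0003]
eef_rot: [[0.954, 0.3, 0.0], [0.3, -0.954, 0.0], [0.0, -0.0, -1.0]]
contact_force: [-3.0, 1.3, 5.8]
gripper_width: 0.0313
finger_force: 59.0
```

Emit:
{"op": "servo_tool", "data": {"plan": [28, 0, 0, -10, 0, 0, 0, 28, 0, 0, -25, 0, 0, 0, 28, 0, 0, -45, 0, 0, 0, 28, 0, 0, -65, 0, 0, 0, 28, 0, 0, -85, 0, 0, 0, 28, 0, 0, -100, 0, 0, 0, 28, 0, 0, -110, 0, 0, 0, 28, 0, 0, -110, 0, 0, 0, 28, 0, 0, -110, 0, 0, 0, 28, 0, 0, -110, 0, 0, 0]}}

```text
clock: 10.38
tcp_pos: [0.5596, 0.117, 0.1079]
eef_rot: [[0.954, 0.3, -0.002], [0.3, -0.954, -0.0], [-0.002, -0.0, -1.0]]
contact_force: [-0.8, -0.4, -0.6]
gripper_width: 0.0309
finger_force: 59.5
```

Emit:
{"op": "servo_tool", "data": {"plan": [28, -5, 18, 0, 0, 0, 1, 28, -12, 45, 0, 0, 0, 2.5, 28, -20, 75, 0, 0, 0, 4, 28, -28, 105, 0, 0, 0, 5.5, 28, -36, 135, 0, 0, 0, 7, 28, -44, 165, 0, 0, 0, 8.5, 28, -52, 195, 0, 0, 0, 10, 28, -60, 225, 0, 0, 0, 11.5, 28, -68, 253, 0, 0, 0, 12.5, 28, -73, 273, 0, 0, 0, 12.5, 28, -76, 283, 0, 0, 0, 12.5, 28, -76, 283, 0, 0, 0, 12.5, 28, -76, 283, 0, 0, 0, 12.5, 28, -76, 283, 0, 0, 0, 12.5, 28, -76, 283, 0, 0, 0, 12.5, 28, -76, 283, 0, 0, 0, 12.5, 28, -76, 283, 0, 0, 0, 12.5]}}

```text
clock: 11.8
tcp_pos: [0.5731, -0.1746, 0.1093]
eef_rot: [[0.996, 0.088, 0.0], [0.088, -0.996, 0.0], [0.0, -0.0, -1.0]]
contact_force: [0.8, -0.2, -1.5]
gripper_width: 0.031
finger_force: 59.6
```

```bash
python3 - <<'E'
from h import *
np.set_printoptions(precision=4,suppress=True,linewidth=150)
st=monitor.observe(); print(st["clock"],st["q"],st["tcp_pos"],st["eef_rot"],st["contact_force"])
a=imaging.snapshot("scene");imaging.snapshot("top")
for c in("scene","top"):
  for n in ("cell","cell_nub","cell_flat","spring_tip","plate"):print(c,n,[(d["location"],round(d["conf"],2)) for d in landmark_of(c,n) if d["location"][1]<-.1])
cv2.imwrite("pics/hold.png",cv2.resize(a["frame"][90:240,110:260],(600,600),interpolation=2))
E
```

```text
11.8 [-24.0638   5.1484 101.6481   0.0057  73.2059  60.8951] [ 0.5731 -0.1746  0.1093] [[ 0.9961  0.0878  0.    ]
 [ 0.0878 -0.9961  0.0001]
 [ 0.     -0.0001 -1.    ]] [ 0.798  -0.2091 -1.4776]
scene cell [([0.5761, -0.1728, 0.1271], 0.58)]
scene cell_nub [([0.6055, -0.1706, 0.1304], 0.61)]
scene cell_flat [([0.5424, -0.1772, 0.1297], 0.79)]
scene spring_tip [([0.5485, -0.1744, 0.0351], 0.79)]
scene plate [([0.6022, -0.1716, 0.0325], 0.83)]
top cell []
top cell_nub []
top cell_flat []
top spring_tip [([0.5484, -0.1771, 0.0321], 0.79)]
top plate [([0.5993, -0.1724, 0.0324], 0.58)]
```

View pics/hold.png

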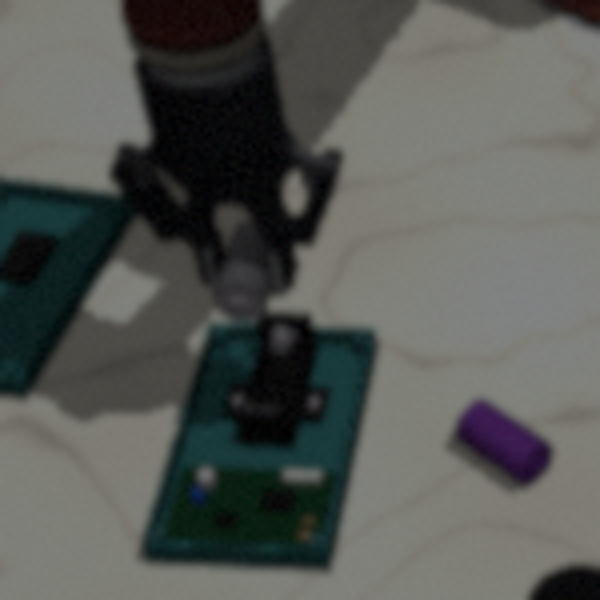

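The cell is held level with its nub forward at crop px (240,290), about 10 cm above the holder. The spring end is at (285,335), the contact wall at (265,430). I now tilt the nub up 22° and move to a staging pose.

Emit:
{"op": "servo_tool", "data": {"plan": [28, 2.5, 0.3, 4, 0, 4, 0, 28, 5, 0.6, 8, 0, 8, 0, 28, 7, 0.9, 12, 0, 12, 0, 28, 9, 1.2, 16, 0, 16, 0, 28, 11, 1.3, 21, 0, 20, 0, 28, 12, 1.3, 25, 0, 22, 0, 28, 12, 1.3, 29, 0, 22, 0, 28, 12, 1.3, 29, 0, 22, 0, 28, 12, 1.3, 29, 0, 22, 0, 28, 12, 1.3, 29, 0, 22, 0, 28, 12, 1.3, 29, 0, 22, 0]}}

```text
clock: 13.32
tcp_pos: [0.586, -0.1761, 0.0812]
eef_rot: [[0.923, 0.087, 0.374], [0.081, -0.996, 0.032], [0.375, 0.001, -0.927]]
contact_force: [0.7, -0.3, -1.5]
gripper_width: 0.0313
finger_force: 59.6
```

```bash
python3 - <<'E'
from h import *
np.set_printoptions(precision=4,suppress=True,linewidth=150)
st=monitor.observe(); print(st["clock"],st["tcp_pos"],st["contact_force"]); R=st["eef_rot"]; print(R)
P=0
for i in range(4):
    a=imaging.snapshot("scene"); P=P+cloud(a)/4
T=(P-st["tcp_pos"])@R*1000
m=(T[...,0]>12)&(T[...,0]<45)&(abs(T[...,1])<25)&(T[...,2]>-42)&(T[...,2]<0)
Q=T[m]; print(len(Q)); 
body=Q[Q[:,0]<26]; 
from scipy.optimize import least_squares
r=least_squares(lambda p:np.hypot(body[:,1]-p[0],body[:,2]-p[1])-16.5,[0,-20],loss="soft_l1"); print("axis y,z in tool",r.x,len(body))
print("x pct",np.percentile(Q[:,0],[50,80,90,95,98,100]))
q=Q[(abs(Q[:,1]-r.x[0])<14)&(abs(Q[:,2]-r.x[1])<14)]
print("front x hist",np.histogram(q[:,0],bins=np.arange(12,46,2)))
for n in ("cell","cell_nub","cell_flat"):print(n,[((np.array(d["location"])-st["tcp_pos"])@R*1000,round(d["conf"],2)) for d in landmark_of("scene",n) if d["location"][1]<-.1])
E
```

```text
13.3167 [ 0.586  -0.1761  0.0812] [ 0.6887 -0.3231 -1.4551]
[[ 0.9233  0.087   0.374 ]
 [ 0.0809 -0.9962  0.0319]
 [ 0.3754  0.0008 -0.9269]]
170
axis y,z in tool [  1.2026 -18.9469] 38
x pct [27.76   28.7068 29.2256 30.0614 30.5287 31.904 ]
front x hist (array([ 1,  1,  2,  1,  1,  3,  0, 47, 57, 10,  0,  0,  0,  0,  0,  0]), array([12, 14, 16, 18, 20, 22, 24, 26, 28, 30, 32, 34, 36, 38, 40, 42, 44]))
cell [(array([  0.9146,  -1.8503, -17.3   ]), 0.71)]
cell_nub [(array([ 29.5818,  -0.2533, -21.3326]), 0.8)]
cell_flat [(array([-30.4924,  -0.081 , -17.1794]), 0.53)]
```

Emit:
{"op": "servo_tool", "data": {"plan": [28, -3, -0.2, 7, 0, 0, 0, 28, -6, -0.4, 14, 0, 0, 0, 28, -9, -0.6, 21, 0, 0, 0, 28, -12, -0.6, 28, 0, 0, 0, 28, -14, -0.6, 32, 0, 0, 0, 28, -15.5, -0.6, 35.8, 0, 0, 0, 28, -15.5, -0.6, 35.8, 0, 0, 0, 28, -15.5, -0.6, 35.8, 0, 0, 0, 28, -15.5, -0.6, 35.8, 0, 0, 0]}}

```text
clock: 14.42
tcp_pos: [0.5844, -0.1755, 0.0417]
eef_rot: [[0.923, 0.086, 0.374], [0.08, -0.996, 0.032], [0.375, 0.0, -0.927]]
contact_force: [0.3, 0.2, -1.4]
gripper_width: 0.0315
finger_force: 59.6
```

```bash
python3 - <<'E'
from h import *
np.set_printoptions(precision=4,suppress=True,linewidth=150)
st=monitor.observe(); print(st["clock"],st["tcp_pos"],st["contact_force"])
a=imaging.snapshot("scene");b=imaging.snapshot("top")
f=cv2.resize(a["frame"][140:220,135:215],(480,480),interpolation=2); g=cv2.resize(b["frame"][165:225,305:345],(320,480),interpolation=2)
cv2.imwrite("pics/stage.png",np.hstack([f,g]))
E
```

```text
14.4167 [ 0.5844 -0.1755  0.0417] [ 0.2555  0.1904 -1.3698]
```

View pics/stage.png

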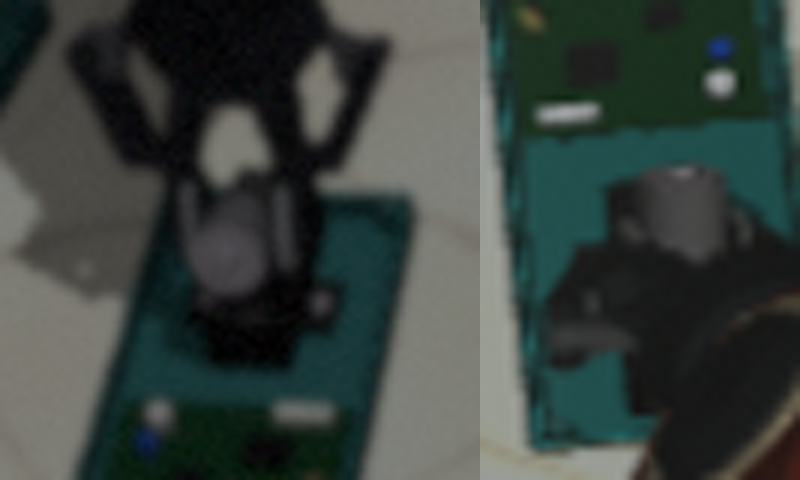

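Emit:
{"op": "servo_tool", "data": {"plan": [28, 0.5, 0, 2, 0, 0, 0, 28, 0, 0, 4, 0, 0, 0, 28, -0.8, 0, 6.5, 0, 0, 0, 28, -1.6, 0, 9, 0, 0, 0, 28, -2.5, 0, 11.5, 0, 0, 0, 28, -3.5, 0, 14, 0, 0, 0, 28, -3.5, 0, 14, 0, 0, 0, 28, -3.5, 0, 14, 0, 0, 0, 28, -3.5, 0, 14, 0, 0, 0]}}

```text
clock: 15.27
tcp_pos: [0.5861, -0.1752, 0.027]
eef_rot: [[0.924, 0.087, 0.373], [0.08, -0.996, 0.032], [0.375, -0.0, -0.927]]
contact_force: [-0.4, -0.5, -1.3]
gripper_width: 0.0311
finger_force: 59.6
```

Emit:
{"op": "servo_tool", "data": {"plan": [28, -0.9, 0, -0.4, 0, 0, 0, 28, -1.9, 0, -0.8, 0, 0, 0, 28, -2.8, 0, -1.1, 0, 0, 0, 28, -3.7, 0, -1.5, 0, 0, 0, 28, -3.7, 0, -1.5, 0, 0, 0, 28, -3.7, 0, -1.5, 0, 0, 0]}}

```text
clock: 15.77
tcp_pos: [0.582, -0.1755, 0.0271]
eef_rot: [[0.924, 0.086, 0.373], [0.08, -0.996, 0.032], [0.375, 0.0, -0.927]]
contact_force: [0.6, -0.0, -1.5]
gripper_width: 0.0312
finger_force: 59.6
```

Emit:
{"op": "servo_tool", "data": {"plan": [28, -0.9, 0, -0.4, 0, 0, 0, 28, -0.9, 0, -0.4, 0, 0, 0, 28, -0.9, 0, -0.4, 0, 0, 0]}}

```text
clock: 16.02
tcp_pos: [0.5811, -0.1756, 0.027]
eef_rot: [[0.924, 0.087, 0.373], [0.08, -0.996, 0.032], [0.375, -0.0, -0.927]]
contact_force: [-0.6, -0.1, -1.2]
gripper_width: 0.0313
finger_force: 59.6
```

Emit:
{"op": "servo_tool", "data": {"plan": [28, -0.9, 0, -0.4, 0, 0, 0, 28, -0.9, 0, -0.4, 0, 0, 0, 28, -0.9, 0, -0.4, 0, 0, 0]}}

```text
clock: 16.27
tcp_pos: [0.5801, -0.1756, 0.0271]
eef_rot: [[0.924, 0.087, 0.373], [0.08, -0.996, 0.032], [0.375, -0.0, -0.927]]
contact_force: [0.1, 0.9, -1.6]
gripper_width: 0.0311
finger_force: 59.6
```

Emit:
{"op": "servo_tool", "data": {"plan": [28, -0.9, 0, -0.4, 0, 0, 0, 28, -0.9, 0, -0.4, 0, 0, 0, 28, -0.9, 0, -0.4, 0, 0, 0]}}

```text
clock: 16.52
tcp_pos: [0.5792, -0.1758, 0.0272]
eef_rot: [[0.924, 0.086, 0.373], [0.08, -0.996, 0.032], [0.375, 0.0, -0.927]]
contact_force: [0.2, 0.0, -1.5]
gripper_width: 0.0315
finger_force: 59.6
```

Emit:
{"op": "servo_tool", "data": {"plan": [28, -0.9, 0, -0.4, 0, 0, 0, 28, -0.9, 0, -0.4, 0, 0, 0, 28, -0.9, 0, -0.4, 0, 0, 0]}}

```text
clock: 16.77
tcp_pos: [0.5784, -0.1759, 0.0274]
eef_rot: [[0.923, 0.086, 0.374], [0.08, -0.996, 0.032], [0.375, 0.0, -0.927]]
contact_force: [2.2, 0.3, -2.1]
gripper_width: 0.0307
finger_force: 59.6
```

Emit:
{"op": "servo_tool", "data": {"plan": [28, -0.9, 0, -0.4, 0, 0, 0, 28, -0.9, 0, -0.4, 0, 0, 0, 28, -0.9, 0, -0.4, 0, 0, 0]}}

```text
clock: 17.02
tcp_pos: [0.5776, -0.176, 0.0275]
eef_rot: [[0.923, 0.086, 0.374], [0.08, -0.996, 0.032], [0.375, 0.0, -0.927]]
contact_force: [3.5, 0.6, -1.9]
gripper_width: 0.0315
finger_force: 59.6
```

Emit:
{"op": "servo_tool", "data": {"plan": [28, -0.9, 0, -0.4, 0, 0, 0, 28, -1.9, 0, -0.8, 0, 0, 0, 28, -1.9, 0, -0.8, 0, 0, 0, 28, -1.9, 0, -0.8, 0, 0, 0]}}

```text
clock: 17.35
tcp_pos: [0.5762, -0.1763, 0.0281]
eef_rot: [[0.923, 0.086, 0.376], [0.08, -0.996, 0.032], [0.377, 0.001, -0.926]]
contact_force: [6.6, 0.6, -2.5]
gripper_width: 0.031
finger_force: 59.7
```

Emit:
{"op": "servo_tool", "data": {"plan": [28, -0.9, 0, -0.4, 0, 0, 0, 28, -0.9, 0, -0.4, 0, 0, 0, 28, -0.9, 0, -0.4, 0, 0, 0]}}

```text
clock: 17.6
tcp_pos: [0.5756, -0.1764, 0.0285]
eef_rot: [[0.922, 0.086, 0.377], [0.08, -0.996, 0.032], [0.378, 0.001, -0.926]]
contact_force: [7.6, 1.5, -2.1]
gripper_width: 0.0314
finger_force: 59.7
```

Emit:
{"op": "servo_tool", "data": {"plan": [28, -1.2, 0, -0.2, 0, 0, 0, 28, -1.2, 0, -0.2, 0, 0, 0, 28, -1.2, 0, -0.2, 0, 0, 0]}}

```text
clock: 17.85
tcp_pos: [0.5749, -0.1765, 0.0286]
eef_rot: [[0.922, 0.085, 0.378], [0.079, -0.996, 0.032], [0.379, 0.001, -0.925]]
contact_force: [8.8, 2.6, -2.9]
gripper_width: 0.0312
finger_force: 59.8
```

Emit:
{"op": "servo_tool", "data": {"plan": [28, -1.2, 0, -0.2, 0, 0, 0, 28, -1.2, 0, -0.2, 0, 0, 0, 28, -1.2, 0, -0.2, 0, 0, 0]}}

```text
clock: 18.1
tcp_pos: [0.5743, -0.1767, 0.0288]
eef_rot: [[0.922, 0.085, 0.379], [0.079, -0.996, 0.031], [0.38, 0.001, -0.925]]
contact_force: [11.3, 1.9, -1.4]
gripper_width: 0.0312
finger_force: 59.8
```

Emit:
{"op": "servo_tool", "data": {"plan": [28, -1.4, 0, 0.2, 0, 0, 0, 28, -1.4, 0, 0.2, 0, 0, 0, 28, -1.4, 0, 0.2, 0, 0, 0]}}

```text
clock: 18.35
tcp_pos: [0.5738, -0.1768, 0.0287]
eef_rot: [[0.921, 0.085, 0.38], [0.079, -0.996, 0.031], [0.382, 0.001, -0.924]]
contact_force: [11.9, 4.1, -2.3]
gripper_width: 0.0314
finger_force: 59.8
```

Emit:
{"op": "servo_tool", "data": {"plan": [28, -1.0, 0, 0.2, 0, 0, 0, 28, -1.0, 0, 0.2, 0, 0, 0, 28, -1.0, 0, 0.2, 0, 0, 0]}}

```text
clock: 18.6
tcp_pos: [0.5735, -0.1769, 0.0287]
eef_rot: [[0.921, 0.085, 0.381], [0.079, -0.996, 0.031], [0.383, 0.001, -0.924]]
contact_force: [13.3, 4.9, -0.2]
gripper_width: 0.0315
finger_force: 59.8
```

Emit:
{"op": "servo_tool", "data": {"plan": [28, -1.0, 0, 1.2, 0, -2.2, 0, 28, -2.1, 0, 2.4, 0, -4.4, 0, 28, -2.6, 0, 2.9, 0, -5.5, 0, 28, -2.6, 0, 2.9, 0, -5.5, 0, 28, -2.6, 0, 2.9, 0, -5.5, 0]}}

```text
clock: 19.02
tcp_pos: [0.5728, -0.177, 0.025]
eef_rot: [[0.953, 0.085, 0.292], [0.082, -0.996, 0.023], [0.293, 0.002, -0.956]]
contact_force: [12.5, 4.4, -0.3]
gripper_width: 0.0307
finger_force: 59.9
```

Emit:
{"op": "servo_tool", "data": {"plan": [28, -0.9, -0.5, 1.2, 0, -2.2, 0, 28, -1.9, -0.8, 2.4, 0, -4.4, 0, 28, -2.4, -1, 3.1, 0, -5.5, 0, 28, -2.4, -1, 3.1, 0, -5.5, 0, 28, -2.4, -1, 3.1, 0, -5.5, 0]}}

```text
clock: 19.43
tcp_pos: [0.5718, -0.1769, 0.0216]
eef_rot: [[0.976, 0.086, 0.201], [0.085, -0.996, 0.014], [0.201, 0.004, -0.98]]
contact_force: [11.9, 1.7, 0.6]
gripper_width: 0.0314
finger_force: 60.0
```

Emit:
{"op": "servo_tool", "data": {"plan": [28, -0.9, 0, 1.3, 0, -2.2, 0, 28, -1.9, 0, 2.6, 0, -4.4, 0, 28, -2.4, 0, 3.3, 0, -5.8, 0, 28, -2.4, 0, 3.3, 0, -5.8, 0, 28, -2.4, 0, 3.3, 0, -5.8, 0]}}

```text
clock: 19.85
tcp_pos: [0.5704, -0.177, 0.0179]
eef_rot: [[0.991, 0.086, 0.102], [0.086, -0.996, 0.005], [0.102, 0.004, -0.995]]
contact_force: [10.4, 1.5, 3.1]
gripper_width: 0.0309
finger_force: 60.3
```

Emit:
{"op": "servo_tool", "data": {"plan": [28, -1.0, 0, -0.1, 0, 0, 0, 28, -1.8, 0, -0.2, 0, 0, 0, 28, -1.8, 0, -0.2, 0, 0, 0]}}

```text
clock: 20.1
tcp_pos: [0.5692, -0.1771, 0.0183]
eef_rot: [[0.991, 0.085, 0.104], [0.085, -0.996, 0.005], [0.104, 0.004, -0.995]]
contact_force: [14.3, 2.1, 0.1]
gripper_width: 0.0308
finger_force: 60.2
```

Emit:
{"op": "servo_tool", "data": {"plan": [28, -0.7, 0, 1.2, 0, -2, 0, 28, -1.5, 0, 2.4, 0, -4, 0, 28, -1.5, 0, 2.4, 0, -4, 0, 28, -1.5, 0, 2.4, 0, -4, 0]}}

```text
clock: 20.43
tcp_pos: [0.5684, -0.1772, 0.0158]
eef_rot: [[0.996, 0.086, 0.035], [0.086, -0.996, -0.001], [0.034, 0.004, -0.999]]
contact_force: [13.4, 2.6, 2.0]
gripper_width: 0.0311
finger_force: 60.4
```

Emit:
{"op": "servo_tool", "data": {"plan": [28, -0.3, 0, 1.0, 0, -1, 0, 28, -0.7, 0, 2.0, 0, -2, 0, 28, -0.7, 0, 2.9, 0, -2, 0, 28, -0.7, 0, 2.9, 0, -2, 0, 28, -0.7, 0, 2.9, 0, -2, 0]}}

```text
clock: 20.85
tcp_pos: [0.568, -0.1772, 0.0146]
eef_rot: [[0.996, 0.086, 0.0], [0.086, -0.996, -0.003], [-0.0, 0.003, -1.0]]
contact_force: [9.9, 4.6, 10.5]
gripper_width: 0.031
finger_force: 64.6
```

Emit:
{"op": "servo_tool", "data": {"plan": [28, 0, -0.7, -0.8, 0, 0, 0, 28, 0, -1.5, -0.8, 0, 0, 0, 28, 0, -1.5, -0.8, 0, 0, 0, 28, 0, -1.5, -0.8, 0, 0, 0]}}

```text
clock: 21.18
tcp_pos: [0.5681, -0.1771, 0.0147]
eef_rot: [[0.996, 0.086, 0.002], [0.086, -0.996, -0.007], [0.001, 0.007, -1.0]]
contact_force: [12.3, -0.9, 4.5]
gripper_width: 0.031
finger_force: 61.7
```

```bash
python3 - <<'E'
from h import *
np.set_printoptions(precision=1,suppress=True,linewidth=150)
from scipy.optimize import least_squares
st=monitor.observe(); c=st["tcp_pos"];R=st["eef_rot"]
for cam in("scene","top"):
    P=0
    for i in range(4):
        a=imaging.snapshot(cam); P=P+cloud(a)/4
    T=(P-c)@R*1000; Z=P[...,2]*1000
    m=(T[...,0]>13)&(T[...,0]<29)&(abs(T[...,1])<14)&(Z>36)&(Z<60)
    q=T[m]; zz=Z[m]; print(cam,len(q))
    if len(q)>8:
        r=least_squares(lambda p:np.hypot(q[:,1]-p[0],zz-p[1])-16.5,[0,33],loss="soft_l1"); print("axis y(tool), height",r.x)
        for lo in (13,17,21,25):
            k=(q[:,0]>=lo)&(q[:,0]<lo+4); print(lo,k.sum(),np.percentile(zz[k],[50,80,95]) if k.any() else "")
    cv2.imwrite(f"pics/in_{cam}.png",a["frame"])
a=cv2.imread("pics/in_scene.png");b=cv2.imread("pics/in_top.png")
cv2.imwrite("pics/in.png",np.hstack([cv2.resize(a[140:220,135:215],(480,480),interpolation=2),cv2.resize(b[165:225,305:345],(320,480),interpolation=2)]))
E
```

```text
scene 77
axis y(tool), height [ 2.  33.2]
13 14 [46.9 49.8 50.1]
17 12 [49.  49.8 50.6]
21 14 [48.2 49.5 50.1]
25 37 [44.5 49.  50.6]
top 0
```

View pics/in.png

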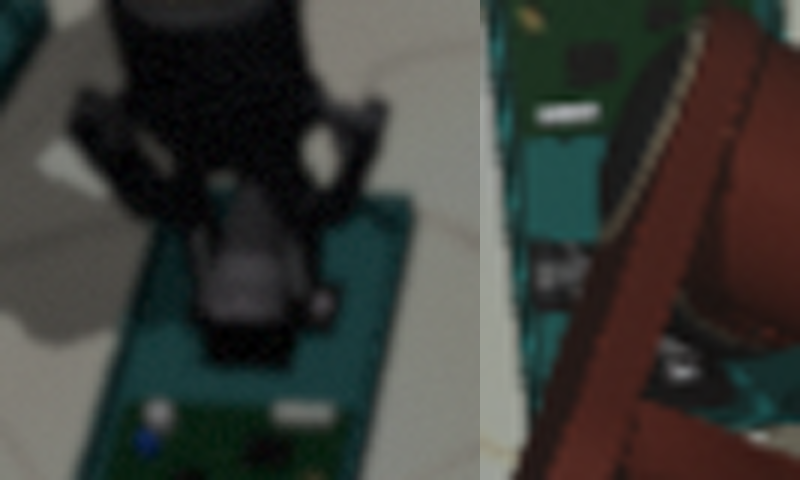

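The cell is down behind the contact wall, its top at about 49.5 mm (seated is 49). I ease the spring off so the nub meets the plate.

Emit:
{"op": "servo_tool", "data": {"plan": [28, 1, 0, 0.3, 0, 0, 0, 28, 2, 0, 0.3, 0, 0, 0, 28, 3, 0, 0.3, 0, 0, 0, 28, 3, 0, 0.3, 0, 0, 0, 28, 3, 0, 0.3, 0, 0, 0]}}

```text
clock: 22.0
tcp_pos: [0.5688, -0.177, 0.0146]
eef_rot: [[0.996, 0.087, -0.005], [0.087, -0.996, -0.006], [-0.005, 0.006, -1.0]]
contact_force: [2.8, -1.3, 12.1]
gripper_width: 0.0311
finger_force: 66.5
```

Emit:
{"op": "servo_tool", "data": {"plan": [28, 0, 0, -0.5, 0, 0, 0, 28, 0, 0, -1, 0, 0, 0, 28, 0, 0, -1, 0, 0, 0]}}

```text
clock: 22.25
tcp_pos: [0.569, -0.1769, 0.0146]
eef_rot: [[0.996, 0.087, -0.003], [0.087, -0.996, -0.006], [-0.004, 0.006, -1.0]]
contact_force: [7.6, -1.5, 7.0]
gripper_width: 0.0308
finger_force: 63.2
```

Emit:
{"op": "servo_tool", "data": {"plan": [33, 0, 0, 0, 0, 0, 0, 36, 0, 0, 0, 0, 0, 0, 40, 0, 0, 0, 0, 0, 0, 44, 0, 0, 0, 0, 0, 0, 44, 0, 0, 0, 0, 0, 0, 44, 0, 0, 0, 0, 0, 0]}}

```text
clock: 22.75
tcp_pos: [0.5632, -0.174, 0.0094]
eef_rot: [[0.996, 0.087, -0.016], [0.087, -0.996, -0.0], [-0.016, -0.001, -1.0]]
contact_force: [0.2, -0.0, -0.2]
gripper_width: 0.0438
finger_force: 0.0
```

Emit:
{"op": "servo_tool", "data": {"plan": [44, 0, 0, -10, 0, 0, 0, 44, 0, 0, -25, 0, 0, 0, 44, 0, 0, -50, 0, 0, 0, 44, 0, 0, -80, 0, 0, 0, 44, -30, 0, -110, 0, 0, 0, 44, -60, 20, -130, 0, 0, 0, 44, -90, 50, -130, 0, 0, 0, 44, -120, 85, -130, 0, 0, 0, 44, -140, 120, -130, 0, 0, 0, 44, -140, 150, -130, 0, 0, 0, 44, -140, 150, -130, 0, 0, 0, 44, -140, 150, -130, 0, 0, 0]}}

```text
clock: 23.75
tcp_pos: [0.4392, -0.3371, 0.143]
eef_rot: [[0.996, 0.084, -0.014], [0.084, -0.996, -0.001], [-0.014, -0.0, -1.0]]
contact_force: [-0.1, 0.4, -0.2]
gripper_width: 0.0441
finger_force: 0.0
```

```bash
cat > look.py <<'E'
from h import *
np.set_printoptions(precision=1,suppress=True,linewidth=150)
from scipy.optimize import least_squares
st=monitor.observe(); print(st["clock"],st["tcp_pos"]*1000,st["contact_force"])
e=np.array([np.cos(np.radians(5)),np.sin(np.radians(5))]); n=np.array([-e[1],e[0]])
for cam in("scene","top"):
    P=0
    for i in range(5):
        a=imaging.snapshot(cam); P=P+cloud(a)*1000/5
    d=P[...,:2]-np.array([541.1,-178.6]); s=d@e; l=d@n; Z=P[...,2]
    m=(s>3)&(s<50)&(abs(l)<13)&(Z>38)&(Z<70); S,L,z=s[m],l[m],Z[m]
    r=least_squares(lambda p:np.hypot(L-p[0],z-p[1]-p[2]*(S-27))-16.5,[0,33,0],loss="soft_l1")
    print(cam,len(z),"lat,h,slope",r.x[:2],np.degrees(r.x[2]))
    for lo in range(-25,75,4):
        k=(s>=lo)&(s<lo+4)&(abs(l)<8)&(Z>0); print((lo,round(float(np.percentile(Z[k],70)),1)) if k.any() else "",end=" ")
    print()
    for nn in ("cell","cell_nub","cell_flat"):print(nn,[(d["location"],round(d["conf"],2)) for d in landmark_of(cam,nn) if d["location"][1]<-.1])
    cv2.imwrite(f"pics/l_{cam}.png",a["frame"])
a=cv2.imread("pics/l_scene.png");b=cv2.imread("pics/l_top.png")
cv2.imwrite("pics/l.png",np.hstack([cv2.resize(a[150:220,140:210],(480,480),interpolation=2),cv2.resize(b[175:220,312:342],(320,480),interpolation=2)]))
E
python3 look.py
```

```text
23.75 [ 439.2 -337.1  143. ] [-0.1  0.4 -0.2]
scene 139 lat,h,slope [-2.1 33.9] 0.03199770360383967
(-25, 40.8) (-21, 40.9) (-17, 41.3) (-13, 40.6) (-9, 167.2) (-5, 168.1) (-1, 50.6) (3, 49.6) (7, 50.9) (11, 50.1) (15, 50.7) (19, 49.6) (23, 49.6) (27, 50.3) (31, 50.2) (35, 49.8) (39, 50.4) (43, 50.3) (47, 49.9) (51, 49.3) (55, 46.9) (59, 36.2) (63, 27.9) (67, 17.8) (71, 4.1) 
cell [([0.571, -0.1736, 0.0334], 0.71)]
cell_nub [([0.6021, -0.1768, 0.0364], 0.59)]
cell_flat [([0.5401, -0.1802, 0.0368], 0.82)]
top 134 lat,h,slope [-0.9 34.6] -0.14983831189762903
(-25, 40.6) (-21, 42.1) (-17, 41.2) (-13, 40.5) (-9, 37.4) (-5, 39.1) (-1, 51.6) (3, 50.4) (7, 50.7) (11, 51.0) (15, 141.1) (19, 51.1) (23, 50.8) (27, 51.3) (31, 50.9) (35, 50.2) (39, 51.0) (43, 51.4) (47, 51.3) (51, 50.6) (55, 51.3) (59, 37.4) (63, 36.9) (67, 100.3) (71, 5.2) 
cell [([0.5752, -0.1732, 0.0386], 0.71)]
cell_nub [([0.5996, -0.1727, 0.0343], 0.64), ([0.5713, -0.1747, 0.033], 0.64)]
cell_flat [([0.5375, -0.181, 0.0336], 0.78), ([0.4844, -0.3973, 0.0012], 0.5)]
```

View pics/l.png

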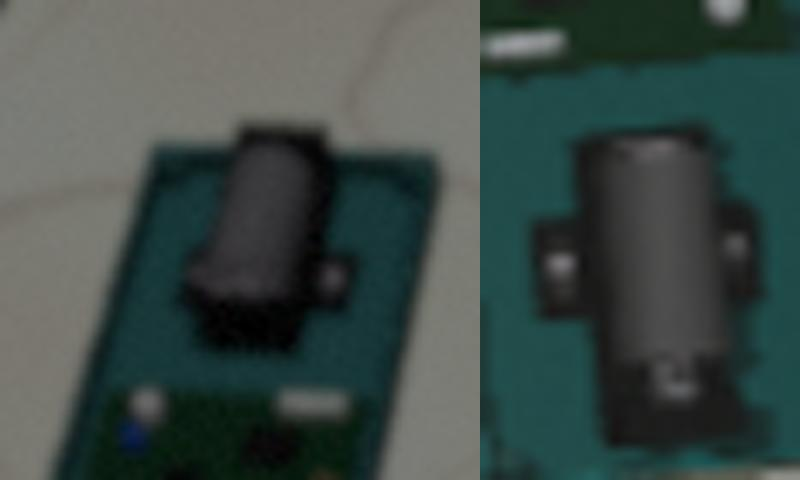

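The cell lies level between the walls, held from spring to plate. Both cameras put it perhaps 1 mm high (axis 33.9 and 34.6, against 32.5 plus bias). I press it down gently with closed fingers.

Emit:
{"op": "servo_tool", "data": {"plan": [20, 30, -30, 0, 0, 0, 0, 10, 60, -60, 0, 0, 0, 0, 0, 90, -90, 0, 0, 0.9, 0, 0, 120, -120, 0, 0, 0.9, 0, 0, 145, -147, 10, 0, 0.9, 0, 0, 145, -147, 25, 0, 0.9, 0, 0, 145, -147, 50, 0, 0.9, 0, 0, 145, -147, 65, 0, 0.9, 0, 0, 145, -147, 70, 0, 0.9, 0, 0, 145, -147, 70, 0, 0.9, 0, 0, 145, -147, 70, 0, 0.9, 0, 0, 145, -147, 70, 0, 0.9, 0, 0, 145, -147, 70, 0, 0.9, 0]}}

```text
clock: 25.63
tcp_pos: [0.5714, -0.1777, 0.0722]
eef_rot: [[0.996, 0.086, 0.004], [0.086, -0.996, -0.001], [0.004, 0.001, -1.0]]
contact_force: [-0.1, 0.5, -0.7]
gripper_width: 0.0001
finger_force: 0.0
```

Emit:
{"op": "servo_tool", "data": {"plan": [0, -1.5, -0.5, 5, 0, 0, 0, 0, -1.5, -0.5, 10, 0, 0, 0, 0, -1.5, -0.5, 14, 0, 0, 0, 0, -1.5, -0.5, 18, 0, 0, 0, 0, -1.5, -0.5, 20, 0, 0, 0, 0, -1.5, -0.5, 20, 0, 0, 0]}}

```text
clock: 26.13
tcp_pos: [0.5683, -0.1764, 0.0493]
eef_rot: [[0.996, 0.087, 0.0], [0.087, -0.996, 0.001], [0.0, -0.001, -1.0]]
contact_force: [-0.2, 0.3, 0.2]
gripper_width: 0.0001
finger_force: 0.0
```

Emit:
{"op": "servo_tool", "data": {"plan": [0, 0, 0, 1, 0, 0, 0, 0, 0, 0, 2, 0, 0, 0, 0, 0, 0, 3, 0, 0, 0, 0, 0, 0, 4, 0, 0, 0, 0, 0, 0, 4, 0, 0, 0]}}

```text
clock: 26.55
tcp_pos: [0.5688, -0.1766, 0.0463]
eef_rot: [[0.996, 0.087, 0.002], [0.087, -0.996, 0.0], [0.002, -0.0, -1.0]]
contact_force: [-0.5, -0.1, 0.3]
gripper_width: 0.0001
finger_force: 0.0
```

Emit:
{"op": "servo_tool", "data": {"plan": [0, 0, 0, 1, 0, 0, 0, 0, 0, 0, 2, 0, 0, 0, 0, 0, 0, 2, 0, 0, 0, 0, 0, 0, 2, 0, 0, 0]}}

```text
clock: 26.88
tcp_pos: [0.569, -0.1768, 0.0447]
eef_rot: [[0.996, 0.087, 0.002], [0.087, -0.996, -0.0], [0.002, 0.0, -1.0]]
contact_force: [-1.2, 0.9, 2.3]
gripper_width: 0.0001
finger_force: 1.1
```

Emit:
{"op": "servo_tool", "data": {"plan": [0, 0, 0, 1, 0, 0, 0, 0, 0, 0, 2, 0, 0, 0, 0, 0, 0, 2, 0, 0, 0, 0, 0, 0, 2, 0, 0, 0]}}

```text
clock: 27.22
tcp_pos: [0.5689, -0.1771, 0.0434]
eef_rot: [[0.996, 0.087, 0.001], [0.087, -0.996, -0.001], [0.001, 0.001, -1.0]]
contact_force: [-4.3, 0.4, 7.0]
gripper_width: 0.0001
finger_force: 3.3
```

Emit:
{"op": "servo_tool", "data": {"plan": [0, 0, 0, 1, 0, 0, 0, 0, 0, 0, 1.5, 0, 0, 0, 0, 0, 0, 1.5, 0, 0, 0, 0, 0, 0, 1.5, 0, 0, 0]}}

```text
clock: 27.55
tcp_pos: [0.5691, -0.1772, 0.0429]
eef_rot: [[0.996, 0.087, 0.001], [0.087, -0.996, -0.001], [0.001, 0.001, -1.0]]
contact_force: [-7.3, 0.8, 11.1]
gripper_width: 0.0003
finger_force: 5.7
```

Emit:
{"op": "servo_tool", "data": {"plan": [0, -1, 0, 0.5, 0, 0, 0, 0, -2, 0, 1, 0, 0, 0, 0, -2, 0, 1.5, 0, 0, 0, 0, -2, 0, 1.5, 0, 0, 0]}}

```text
clock: 27.88
tcp_pos: [0.569, -0.1774, 0.0429]
eef_rot: [[0.996, 0.086, 0.006], [0.087, -0.996, -0.001], [0.006, 0.001, -1.0]]
contact_force: [-3.2, 2.0, 13.1]
gripper_width: -0.0
finger_force: 6.9
```

Emit:
{"op": "servo_tool", "data": {"plan": [0, 0, 0, -3, 0, 0, 0, 0, 0, 0, -8, 0, 0, 0, 0, 0, 0, -20, 0, 0, 0, 0, 0, 0, -50, 0, 0, 0, 0, -30, 30, -80, 0, 0, 0, 0, -60, 60, -90, 0, 0, 0, 0, -90, 90, -90, 0, 0, 0, 0, -120, 120, -90, 0, 0, 0, 0, -145, 147, -90, 0, 0, 0, 0, -145, 147, -90, 0, 0, 0, 0, -145, 147, -90, 0, 0, 0]}}

```text
clock: 28.8
tcp_pos: [0.4336, -0.3377, 0.1296]
eef_rot: [[0.997, 0.082, 0.002], [0.082, -0.997, -0.0], [0.002, 0.0, -1.0]]
contact_force: [0.5, 0.9, 1.0]
gripper_width: 0.0002
finger_force: 0.0
```

```bash
python3 look.py
```

```text
28.8 [ 433.6 -337.7  129.6] [0.5 0.9 1. ]
scene 135 lat,h,slope [-2.2 32. ] 0.3499413121194706
(-25, 39.8) (-21, 40.6) (-17, 40.9) (-13, 39.7) (-9, 40.7)  (-1, 47.4) (3, 48.2) (7, 48.1) (11, 48.4) (15, 47.9) (19, 47.4) (23, 48.8) (27, 48.5) (31, 48.7) (35, 47.5) (39, 48.2) (43, 48.2) (47, 48.5) (51, 47.1) (55, 45.1) (59, 39.7) (63, 31.2) (67, 9.5) (71, 3.9) 
cell [([0.574, -0.1764, 0.033], 0.7)]
cell_nub [([0.5996, -0.1743, 0.0354], 0.75), ([0.5706, -0.1777, 0.0332], 0.62)]
cell_flat [([0.5669, -0.1763, 0.0281], 0.73), ([0.5389, -0.1788, 0.0339], 0.68)]
top 134 lat,h,slope [-1.  32.7] 0.4102863194279502
(-25, 41.3) (-21, 42.1) (-17, 41.6) (-13, 40.0) (-9, 36.2) (-5, 41.6) (-1, 48.9) (3, 48.3) (7, 49.2) (11, 49.2) (15, 49.5) (19, 49.6) (23, 48.8) (27, 49.7) (31, 48.7) (35, 49.3) (39, 49.0) (43, 49.4) (47, 49.1) (51, 48.9) (55, 48.7) (59, 35.5) (63, 35.6) (67, 5.1) (71, 4.8) 
cell []
cell_nub [([0.5975, -0.1721, 0.0328], 0.68)]
cell_flat [([0.5377, -0.1789, 0.0331], 0.62)]
```

The cell went down by about 1.9 mm. Its axis is now at 32.0 and 32.7 mm in the two cameras (32.5 seated), it lies level, and the robot is clear.

```bash
python3 -c "
from bench import job; print(job.job_done())"
```

```text
the job is handed in; nothing more can be done
None
```

The D cell is in the holder, flat end on the spring and nub behind the contact plate, measured level and fully down; the gripper is clear, nothing else was picked up or deliberately moved, and the job is handed in.

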